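Hold a spring clip gaping around a card in the desk rack

TASK

Pick up the orange spring clip, squeeze it wide open and bring it, level and still open, to the blue card standing in the wooden rack, so that its jaws gape around the upright card edge nearest the robot, one jaw on each side and neither touching the card. Finish while holding it there in the air, squeezed open, so that I can slip a receipt in. Do not bump the cards, and leave the stapler, hole punch and pen cup where they are.

Things in the scene. Friction and masses are not known exactly. Their poses are not given: they have to be found in the camera images.
- clip: orange spring clip like a wide clothes peg, 83 mm long, 40 mm high, 60 g, lying on its side, hinge axis upright. Origin: on the hinge axis at the underside; x to the jaws (tips 41 mm ahead), y to the left lever, z up. The body is the left lever: squeezed evenly it turns +half the joint value about the hinge, the right lever -half, while the midline (x when shut) and hinge stay put
- handle_left (a point): outer face of the left handle, 28 mm behind the hinge, half way up (20 mm): the place to squeeze (right handle is its mirror image). Handles: flat upright plates 5 mm thick, 40 mm high, reaching 42 mm behind the hinge. Shut, they splay 15 degrees each to the midline, 38 mm over their outer faces here; fully open they are parallel, 22 mm over them
- clip_lever (a joint): opening angle between the clip's two levers: 0 shut, 0.52 rad fully open against a stop. The spring shuts it: squeezing 28 mm behind the hinge takes 5 N to start, 10 N fully open; 30 N does no harm. Fully open the jaws gape 21 mm at the tips and 14 mm at 28 mm ahead of the hinge
- jaw_left (a point): tip of the left jaw, on its inner face, 40 mm ahead of the hinge at half the clip's height (20 mm)
- jaw_right (a point): tip of the right jaw, on its inner face, 40 mm ahead of the hinge at half the clip's height (20 mm); it meets jaw_left when the clip is shut
- rack: wooden desk organiser, fixed: a slotted block 120 mm deep, 220 mm wide, 35 mm high with three slots (12 mm above the table at their floor) at y = -70, 0 and +70 mm, and behind it, at x = +60 to +130 mm, an open tray 60 mm high. Origin: centre of the block's underside; x away from the robot along the slots. The cards stick out of its front (x = -60 mm) by 22 to 38 mm
- card_blue: the blue stiff plastic card (140 mm deep, 118 mm high, 4 mm thick) standing on edge in one of the three slots of the rack; fixed. Origin: centre of its lower edge, 12 mm above the table. Its x axis runs along the card away from the robot, y is its thickness, z up; the upright edge nearest the robot lies at x = -70 mm. Its top is 130 mm above the table, 95 mm above the rack
- card_blue_edge (a point): middle of the blue card's upright edge nearest the robot, 80 mm above the table; axes as the card's
- card_white: a white card like the blue one (140 mm deep, 118 mm high, 4 mm thick) standing on edge in one of the three slots of the rack; fixed. Origin: centre of its lower edge, 12 mm above the table. Its x axis runs along the card away from the robot, y is its thickness, z up; the upright edge nearest the robot lies at x = -70 mm. Its top is 130 mm above the table, 95 mm above the rack
- card_grey: a grey card like the blue one (140 mm deep, 118 mm high, 4 mm thick) standing on edge in one of the three slots of the rack; fixed. Origin: centre of its lower edge, 12 mm above the table. Its x axis runs along the card away from the robot, y is its thickness, z up; the upright edge nearest the robot lies at x = -70 mm. Its top is 130 mm above the table, 95 mm above the rack
- stapler: steel stapler, 140 x 36 x 60 mm, loose; origin under its centre, long side along x
- hole_punch: blue hole punch, 95 x 110 x 62 mm, loose; origin under its centre
- pen_cup: white ceramic cup 80 mm wide and 100 mm high with pens standing up to 170 mm, loose; origin under its centre
Mind the look-alikes: they are no part of the job. Several things have the shape of the clip; the one meant has the colours described above.

How it is judged (in metres and radians):
On the way, in this order (a step that is already met when the one before it is completed fails the run):
1. the clip is lifted off the table and squeezed open in the gripper (value of joint clip_lever above 0.33 rad and contact force between the fingers and clip above 1 N and height (world z) of clip above 0.015 m), for 0.2 s.
2. the open jaws are around the blue card's near edge, one on each side (all of step 1 and y of jaw_left in the frame of card_blue_edge above 0.0035 m and y of jaw_right in the frame of card_blue_edge below -0.0035 m and x of jaw_left in the frame of card_blue_edge between 0.005 and 0.036 m and z of jaw_left in the frame of card_blue_edge between -0.055 and 0.055 m and x of jaw_right in the frame of card_blue_edge between 0.005 and 0.036 m and z of jaw_right in the frame of card_blue_edge between -0.055 and 0.055 m), for 0.2 s.
At the end, for the whole second after the job is handed in: Clip held at rest in the gripper, open over 0.33 rad, level within 0.3 rad, over 15 mm off the table, touching no card or rack; both jaw tips 5-36 mm past the blue card's near edge, within 55 mm of mid-height, one over 3.5 mm left and one over 3.5 mm right of its middle plane (all of step 2 and contact force between clip and card_blue below 0.3 N and contact force between clip and card_white below 0.3 N and contact force between clip and card_grey below 0.3 N and contact force between clip and rack below 0.3 N and linear speed of clip below 0.03 m/s and angle between clip's own z axis and vertical below 0.3 rad); the arm keeps its last pose, push and grip.
It fails at once if a card is bumped or bitten (over 3 N) (contact force between any of card_blue, card_white, card_grey and anything else above 3 N).
It fails at once if the stapler is shoved or tipped (distance of stapler from where it was at the start of the episode above 0.02 m or angle between stapler's own z axis and vertical above 0.3 rad).
It fails at once if the hole punch is shoved or tipped (distance of hole_punch from where it was at the start of the episode above 0.02 m or angle between hole_punch's own z axis and vertical above 0.3 rad).
It fails at once if the pen cup is shoved or tipped (distance of pen_cup from where it was at the start of the episode above 0.02 m or angle between pen_cup's own z axis and vertical above 0.3 rad).
It also fails if it takes over 42 s, if anything falls off the work surface, if the arm or the gripper's body presses on something with over 40 N, if the wrist force passes 120 N, or if a joint passes its speed limit or range.

ROBOT

A 6-joint arm with a two-finger parallel gripper is mounted at the origin on the work surface. World frame = base frame: x ahead of the robot, y to its left, z up, the work surface at z = 0. Lengths are in mm, angles in degrees, forces in N, time in s.
With the tool pointing down it reaches from about 350 to 850 mm from the base axis. Payload 8.1 kg.
Tool frame: the origin (TCP) lies at the very end of the fingers, on their centre line; the grasp point (between the pads) lies 19 mm behind it (tcp_to_grasp is the distance from the TCP to the grasp point, in mm); z points along the fingers, x is the direction in which the jaws open and shut, and the axes are right-handed (so a half turn about z gives the same grasp; the last joint's range is limited). The gripper opens to 85 mm and grips with 20 to 120 N. Pads are 22 mm wide; open, the fingers measure 114 mm over their backs; the gripper's body (76 mm by 85 mm) begins 54 mm behind the grasp point. The pads swing forward as they close: fully open they stand 13 mm farther back than shut.
Start: joints at [-4.893, 7.471, 85.268, -0, 87.261, -4.893], TCP at [600.004, 0.022, 231.292] pointing down, gripper open.
Joint ranges: [-169.43, 169.43], [-51.17, 129.36], [1.28, 143.12], [-76.62, 256.62], [0, 156.53], [-152.29, 152.29]. Speed limits (degrees/s): [136.94, 136.94, 159.86, 180, 180, 180].

INTERFACE

Orientations are given as [roll, pitch, yaw] about the fixed x, y, z axes, in that order (R = Rz(yaw) Ry(pitch) Rx(roll)).
In Python, from bench import * gives the robot as it stands. The module is installed in compiled form; this text tells all that it offers.
- The arm moves only by the tool apply_moves, never from a script. Its argument "targets" is text: rows parted by semicolons, each of 7 numbers parted by spaces: the turn, a rotation vector about the tool's x, y, z in rad, then the shift along the tool's x, y, z in cm, then the finger opening in cm, from 0 to 8.54. A call has exactly 5 rows; each row is the pose to reach, as a shift and turn from the pose commanded when the call began, along the tool's axes at that moment; what a row does not reach only later rows make up. A row lasts 1/10 s, in which the tool goes at most 50 mm and 8.59 degrees, less where a joint would pass 70% of its speed; a pose out of reach is approached as far as the arm can. A call with a gripper value outside its range is refused whole. The fingers move at their own pace and stop on an object; "force" is the grip in N (left out, the last holds). Time passes only in rows, so rows that repeat a pose let the fingers close, or fill a call up. It gives the time, the measured TCP pose, the force and the opening at its end, in the units of the state.
- sense(): the state, without advancing time (a new reading comes with each control period).
- snapshot(name): name is "scene" or "side" or "wrist"; returns the picture (384x512x3 uint8, red, green, blue); there is no depth.
- camera_model(name): a dict with "fx", "fy", "cx", "cy" (pixels), "position" and "attitude" of the camera in the world; the wrist camera has in their place "T_tool_cam" (4x4, takes a point from camera to tool coordinates, whose origin is the TCP and whose axes are the tool frame's). Camera axes: x right, y up, looking along -z (the intrinsics and any distortion apply to the point x, -y, -z); pixel columns grow to the right and rows downward; lengths in mm; the calibration is good to about 2 mm. A picture is of the moment at which its call begins: read the wrist's pose just before it. camera_model takes no time and is no camera call.
- hand_in(): hands the job in, once; it reports no verdict.
Trained networks look in the newest picture that a camera, given by its name, has taken for a name from the list of things; names that differ only in an ending like _2 or _b are one class to them, and where a whole thing is asked for, a point or a joint stands for the part that bears it (a point fixed in the world has none). Each returns a list of dicts, best first, with "confidence" (0 to 1); they miss things now and then, are a little off and sometimes report something else, mostly with a low value. They report only what shows in the picture. A call takes as long as a camera call. They do not tell look-alikes from the thing itself.
- recognise(camera, query): "at" ([row, column] in pixels, amid what is visible of it).
- place_of(camera, query): "at" ([row, column] in pixels: a listed point, or the origin of a listed thing).
The state is a dict: "time": time; "joint_pos": joint angles; "qd": joint speeds; "joint_efforts": joint torques, N m; "tool_pos": TCP position; "tcp_rot": TCP orientation; "ft_force": force on the tool from outside, world axes, zero at the start; "wrist_torque": the same for the moment, N m; "finger_gap": finger opening in mm.
Only numpy, scipy, OpenCV 4.12 (cv2) and the standard library are available. Lean on these libraries where they do the work, as an engineer would, in place of code of your own. Each camera call takes 0.05 s, during which the arm holds its last target. There are 200 camera calls.

## Working session

There is one attempt and no reset: what is moved stays moved. The work goes in short steps, Python scripts to look and compute and a tool call to move; the robot and the scene stay as the last step left them, time stands still between calls to the robot, and variables do not carry over. Pictures are saved under pics/ and viewed, about 8 in all and at most 12, crops included, and the job is handed in when it is done.

Besides the shell and the picture viewer there is one more tool, called after "Call:" as name(argument=value, ...) on one line, values as JSON. apply_moves: Moves the arm, as the interface text tells. Its arguments: {"type":"object","properties":{"targets":{"type":"string"},"force":{"type":"number"}},"required":["targets"]}

```bash
mkdir -p pics; python3 - <<'E'
from bench import *
import cv2
s=sense();print(s)
for n in("scene","side"):
    im=snapshot(n);cv2.imwrite(f"pics/{n}0.png",im[:,:,::-1])
    print(n,camera_model(n))
    for q in("clip","card_blue","rack"):
        print(q,[(d["at"],round(d["confidence"],2)) for d in recognise(n,q)])
    for q in("clip","handle_left","jaw_left","card_blue_edge","card_blue","rack"):
        print("P",q,[(d["at"],round(d["confidence"],2)) for d in place_of(n,q)])
print(camera_model("wrist"))
a=cv2.imread("pics/scene0.png");b=cv2.imread("pics/side0.png")
cv2.imwrite("pics/both.png",cv2.resize(cv2.vconcat([a,b]),None,fx=.78,fy=.78))
E
```

```text
{'time': 0.0, 'joint_pos': array([-4.89141834e+00,  7.51566509e+00,  8.53312995e+01, -7.48608895e-04,
        8.72617685e+01, -4.89337516e+00]), 'qd': array([-0.00356788, -0.02676638,  0.04922155,  0.00984801, -0.05166486,
        0.04407914]), 'joint_efforts': array([-1.90700346e-03, -5.69404185e+01, -5.00557995e+01, -2.19391650e-04,
        1.44415747e-02,  7.24149572e-05]), 'tool_pos': array([5.99432553e+02, 8.33126316e-02, 2.30219273e+02]), 'tcp_rot': array([-1.79991470e+02,  1.08400533e-01,  2.00137019e-03]), 'ft_force': array([ 0.6241663 ,  0.54234271, -0.46309885]), 'wrist_torque': array([-0.03289226, -0.05694259, -0.05777841]), 'finger_gap': 85.54071231765325}
scene {'fx': 379.67164984725264, 'fy': 379.67164984725264, 'cx': 261.59241567807555, 'cy': 195.3381258324176, 'position': array([1062.67879   , -637.56083551,  783.10855325]), 'attitude': array([49.52246631, -1.02004118, 39.25939698])}
clip [([232.8, 189.5], 0.88), ([260.9, 200.4], 0.64)]
card_blue [([202.2, 292.4], 0.56)]
rack [([222.6, 326.4], 0.85)]
P clip [([237.9, 189.4], 0.93), ([270.8, 203.4], 0.91)]
P handle_lef
[... 768 characters left out ...]
([242.9, 265.9], 0.95), ([237.1, 226.3], 0.65), ([171.2, 215.4], 0.49)]
P jaw_left [([236.8, 247.6], 0.62), ([241.0, 309.8], 0.18)]
P card_blue_edge [([186.4, 255.5], 0.6)]
P card_blue [([198.1, 276.0], 0.84)]
P rack [([191.2, 272.7], 0.78)]
{'fx': 277.4508918489819, 'fy': 277.4508918489819, 'cx': 254.15898649311632, 'cy': 191.99297873474956, 'T_tool_cam': array([[ 9.99998427e-01, -1.75286218e-03, -2.72349870e-04,
         1.16694245e-01],
       [-1.75395139e-03, -9.54075881e-01, -2.99559906e-01,
        -7.71508067e+01],
       [ 2.65244788e-04,  2.99559912e-01, -9.54077454e-01,
        -1.42181448e+02],
       [ 0.00000000e+00,  0.00000000e+00,  0.00000000e+00,
         1.00000000e+00]])}
```

View pics/scene0.png

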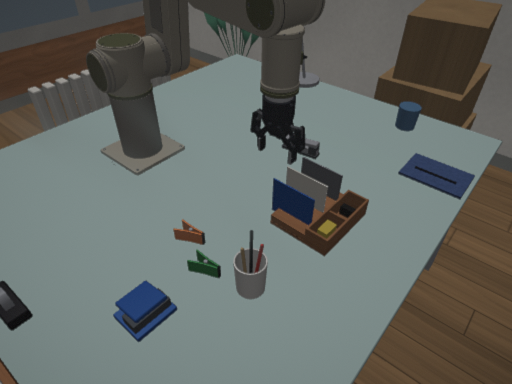

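View pics/side0.png

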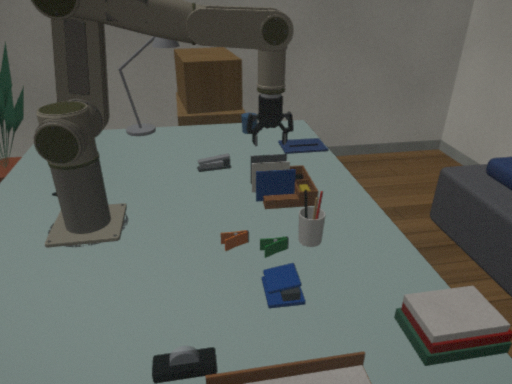

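The orange clip is at scene (row 237, col 189) and side (243, 237). The green look-alike is next to it. The blue card is the right-hand one in the rack, with its near edge at scene (189, 275) and side (186, 255).

```bash
cat >h.py <<'E'
import numpy as np, cv2
from bench import *
from scipy.spatial.transform import Rotation as Ro
R=lambda a:Ro.from_euler('xyz',a,degrees=True).as_matrix()
def cam(n,s=None):
    m=camera_model(n);K=[m[k] for k in("fx","fy","cx","cy")]
    if n!="wrist": return K,R(m["attitude"]),np.array(m["position"])
    s=s or sense();T=m["T_tool_cam"];Rt=R(s["tcp_rot"])
    return K,Rt@T[:3,:3],Rt@T[:3,3]+s["tool_pos"]
def ray(c,at):
    K,A,p=c;d=A@np.array([(at[1]-K[2])/K[0],-(at[0]-K[3])/K[1],-1]);return p,d/np.linalg.norm(d)
def onz(c,at,z):
    p,d=ray(c,at);return p+d*(z-p[2])/d[2]
def proj(c,X):
    K,A,p=c;q=(np.atleast_2d(X)-p)@A;return np.c_[K[3]-K[1]*q[:,1]/-q[:,2],K[2]+K[0]*q[:,0]/-q[:,2]]
def tri(rs):
    M=0;b=0
    for p,d in rs:
        P=np.eye(3)-np.outer(d,d);M=M+P;b=b+P@p
    X=np.linalg.solve(M,b);return X.round(1),[round(float(np.linalg.norm((np.eye(3)-np.outer(d,d))@(X-p))),1) for p,d in rs]
E
python3 - <<'E'
from h import *
c=cam("scene");d=cam("side")
for n,a,b in(("clip",(237.9,189.4),(243.3,237.2)),("hl",(226,185.7),(237.1,226.3)),("jl",(238.8,203.9),(236.8,247.6)),("edge",(189,274.9),(186.4,255.5)),("card",(221.8,289.6),(198.1,276)),("rack",(215.2,308.6),(191.2,272.7))):
    print(n,tri([ray(c,a),ray(d,b)]))
for n in("stapler","hole_punch","pen_cup"):
    print(n,[onz(c,x["at"],0).round() for x in place_of("scene",n)],[onz(d,x["at"],0).round() for x in place_of("side",n)])
a=cv2.imread("pics/scene0.png")[205:285,160:240];b=cv2.imread("pics/side0.png")[215:265,210:260]
e=cv2.imread("pics/scene0.png")[150:250,255:375];f=cv2.imread("pics/side0.png")[145:215,240:324]
g=lambda i:cv2.resize(i,(390,290),interpolation=cv2.INTER_CUBIC)
cv2.imwrite("pics/crop.png",cv2.vconcat([cv2.hconcat([g(a),g(b)]),cv2.hconcat([g(e),g(f)])]))
E
```

```text
clip (array([ 464.9, -198.6,   11.2]), [1.2, 1.2])
hl (array([ 434.2, -182.2,   25.7]), [0.7, 0.7])
jl (array([ 500.5, -177.4,   15.8]), [0.6, 0.6])
edge (array([562.6,  55.8,  71.4]), [6.6, 6.6])
card (array([638.8,  29.9,  20.4]), [4.4, 4.4])
rack (array([648.6, 116.8,  -3.5]), [9.4, 9.4])
stapler [array([437., 369.,   0.])] [array([434., 347.,   0.])]
hole_punch [array([ 545., -417.,    0.])] [array([ 555., -417.,    0.])]
pen_cup [array([ 692., -215.,    0.])] [array([ 695., -202.,    0.])]
```

View pics/crop.png

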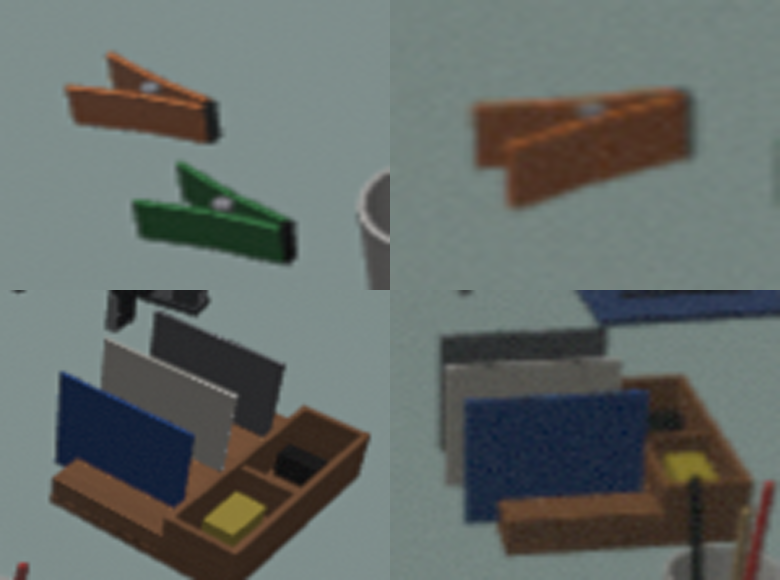

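```bash
python3 - <<'E'
from h import *
c=cam("scene");d=cam("side")
for n,a,b in(("hinge",(229,190.8),(234,235.6)),("jaw",(232.6,203.7),(230.5,247.8)),("hL",(219.6,182.2),(233.1,220.9)),("hR",(228.7,173.5),(239.7,225.4)),("ctn",(178.6,274.1),(171.8,256.2)),("ctf",(199.7,315),(169.4,294.9)),("cbn",(209.7,272.5),(201,256.4))):
    z=130 if n[:2]=="ct" else 12 if n=="cbn" else 40
    print(n,tri([ray(c,a),ray(d,b)]),onz(c,a,z).round(),onz(d,b,z).round())
# green clip
print([onz(c,x,40).round() for x in((205+202/3.625,160+222/4.875),(205+165/3.625,160+180/4.875),(205+200/3.625,160+135/4.875),(205+225/3.625,160+293/4.875))])
E
```

```text
hinge (array([ 462.4, -187.5,   37.1]), [0.3, 0.3]) [ 464. -189.   40.] [ 462. -192.   40.]
jaw (array([ 501.1, -176.2,   38.8]), [1.1, 1.1]) [ 501. -176.   40.] [ 501. -180.   40.]
hL (array([ 418.9, -179.3,   39.6]), [0.1, 0.1]) [ 419. -179.   40.] [ 419. -180.   40.]
hR (array([ 428.6, -218.9,   41.3]), [0.4, 0.4]) [ 428. -218.   40.] [ 429. -217.   40.]
ctn (array([566.1,  43.9, 127.6]), [0.3, 0.3]) [568.  41. 130.] [565.  40. 130.]
ctf (array([703.8,  42.4, 127.5]), [0.0, 0.0]) [705.  40. 130.] [702.  37. 130.]
cbn (array([567.5,  41.8,  11.8]), [0.8, 0.8]) [568.  41.  12.] [567.  43.  12.]
[array([ 574., -241.,   40.]), array([ 534., -232.,   40.]), array([ 539., -268.,   40.]), array([ 616., -232.,   40.])]
```

Call:
apply_moves(targets="0 0 0.14 -3.2 3.9 0 8.5; 0 0 0.28 -6.5 7.8 0 8.5; 0 0 0.42 -9.8 11.8 0 8.5; 0 0 0.56 -13.1 15.7 0 8.5; 0 0 0.70 -16.4 19.7 1 8.5", force=30)

```text
time: 1.8
tool_pos: [439.8, -193.0, 223.9]
tcp_rot: [-180.0, -0.2, -40.4]
ft_force: [1.1, -1.3, -0.5]
finger_gap: 85.0
```

Call:
apply_moves(targets="0 0 0.14 0 0 1 8.5; 0 0 0.28 0 0 2 8.5; 0 0 0.42 0 0 3 8.5; 0 0 0.56 0 0 4 8.5; 0 0 0.59 0 0 4.1 8.5")

```text
time: 2.3
tool_pos: [439.7, -191.2, 180.2]
tcp_rot: [179.9, 0.1, -74.1]
ft_force: [-0.3, 0.8, -0.4]
finger_gap: 85.3
```

Call:
apply_moves(targets="0 0 0 0 0 0 8.5; 0 0 0 0 0 0 8.5; 0 0 0 0 0 0 8.5; 0 0 0 0 0 0 8.5; 0 0 0 0 0 0 8.5")

```text
time: 2.8
tool_pos: [440.7, -191.6, 181.9]
tcp_rot: [-180.0, -0.0, -73.9]
ft_force: [-0.1, -0.0, -0.5]
finger_gap: 84.9
```

```bash
python3 - <<'E'
from h import *
s=sense();print(s["tool_pos"],s["tcp_rot"],s["joint_pos"],s["time"])
im=snapshot("wrist")[:,:,::-1];c=cam("wrist",s)
for q in("clip","handle_left","jaw_left","jaw_right"):
    print(q,[(x["at"],round(x["confidence"],2),onz(c,x["at"],0 if q=="clip" else 20).round(1)) for x in place_of("wrist",q)])
cv2.imwrite("pics/w1.png",im)
# orange segmentation, project to z=40
hsv=cv2.cvtColor(im,cv2.COLOR_BGR2HSV);m=cv2.inRange(hsv,(3,110,60),(18,255,255))
n,l,st,ce=cv2.connectedComponentsWithStats(m);print([(st[i].tolist(),ce[i].round()) for i in range(1,n) if st[i][4]>200])
print(proj(c,[[463,-189,40],[501,-177,40],[436,-197,20]]).round())
E
```

```text
[ 440.70593556 -191.55056691  181.86983327] [-1.79980464e+02 -2.03833030e-02 -7.38685933e+01] [-2.96081112e+01 -9.75471072e+00  1.07454848e+02 -2.36687266e-04
  8.22716302e+01  4.42605105e+01] 2.8
clip [([71.1, 328.8], 0.6, array([ 570.2, -237.2,    0. ]))]
handle_left [([95.5, 316.7], 0.84, array([ 541.4, -229.3,   20. ])), ([181.4, 239.4], 0.62, array([ 430.1, -176.8,   20. ]))]
jaw_left [([120.9, 252.2], 0.55, array([ 498.2, -172.3,   20. ]))]
jaw_right [([23.4, 344.6], 0.97, array([ 610.8, -232.5,   20. ])), ([122.1, 255.5], 0.78, array([ 498., -176.,   20.]))]
[([234, 124, 23, 75, 351], array([246., 162.])), ([259, 125, 16, 76, 331], array([265., 161.]))]
[[160. 258.]
 [121. 257.]
 [181. 258.]]
```

View pics/w1.png

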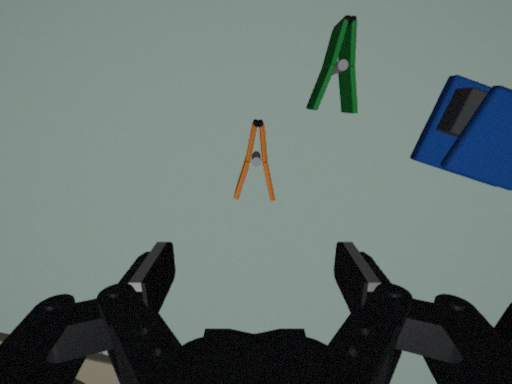

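The wrist view shows the orange clip with its jaw tips at (122, 258), its hinge at (157, 256) and its handle ends at (198, 237) and (198, 273). The green clip is well clear, at upper right.

```bash
python3 - <<'E'
from h import *
s=sense();c=cam("wrist",s)
P=[onz(c,a,40) for a in((122,258),(157,256.3),(198,237),(198,272.5))]
print(np.round(P,1));m=(P[2]+P[3])/2;v=P[0]-m;print("yaw",np.degrees(np.arctan2(v[1],v[0])),np.linalg.norm(v),np.linalg.norm(P[2]-P[3]))
u=v/np.linalg.norm(v);g=P[0]-u*69;print(g);g2=.5*g+.5*(P[1]-u*28)
print((R(s["tcp_rot"]).T@(g-s["tool_pos"])).round(1),(R(s["tcp_rot"]).T@(g2-s["tool_pos"])).round(1))
E
```

```text
[[ 499.6 -177.9   40. ]
 [ 465.5 -186.1   40. ]
 [ 416.9 -178.7   40. ]
 [ 427.6 -215.4   40. ]]
yaw 13.9164227314038 79.73747432148181 38.31849544842566
[ 432.64723615 -194.46568886   40.        ]
[  0.7   8.4 141.6] [  0.7   5.4 141.6]
```

Call:
apply_moves(targets="0 0 0.015 0 0.6 4 6.5; 0 0 0.015 0 0.7 8 6.5; 0 0 0.015 0 0.7 12 6.5; 0 0 0.015 0 0.7 15 6.5; 0 0 0.015 0 0.7 16.5 6.5")

```text
time: 3.55
tool_pos: [431.6, -192.2, 13.2]
tcp_rot: [179.8, 0.2, -74.8]
ft_force: [-0.3, 0.1, -0.3]
finger_gap: 64.8
```

Call:
apply_moves(targets="0 0 0 0 0 0.5 6.5; 0 0 0 0 0 0.6 6.5; 0 0 0 0 0 0.6 6.5; 0 0 0 0 0 0.6 6.5; 0 0 0 0 0 0.6 6.5")

```text
time: 4.05
tool_pos: [434.7, -194.0, 11.8]
tcp_rot: [-179.9, -0.1, -74.8]
ft_force: [-0.1, 0.2, -0.1]
finger_gap: 64.9
```

```bash
python3 - <<'E'
from h import *
s=sense();print(s["tool_pos"],s["tcp_rot"],s["ft_force"])
im=snapshot("wrist")[:,:,::-1];cv2.imwrite("pics/w2.png",im)
E
```

```text
[ 434.724102   -193.95949228   11.75408755] [-1.79912469e+02 -9.17257138e-02 -7.47656862e+01] [-0.07788912  0.21532343 -0.09658912]
```

View pics/w2.png

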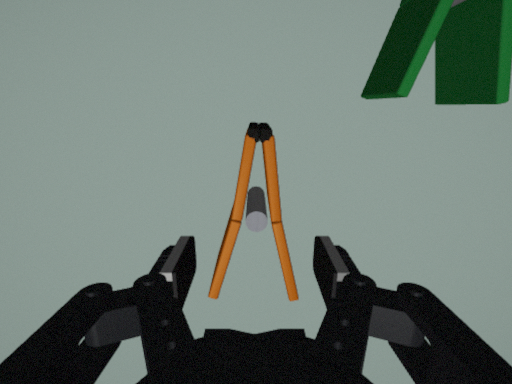

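The clip sits centred between the fingers. Its handle ends are at (298, 213) and (298, 293), and its hinge is at (222, 256).

```bash
python3 - <<'E'
from h import *
s=sense();c=cam("wrist",s)
for a in((125,259),(222,256),(296,213),(298,293)):
    print((R(s["tcp_rot"]).T@(onz(c,a,40)-s["tool_pos"])).round(1))
print(s["tool_pos"])
E
```

```text
[  1.5 -69.2 -28.4]
[  0.4 -27.1 -28.4]
[-20.4  12.  -28.5]
[ 18.6  13.1 -28.5]
[ 434.53595965 -193.85058952   11.53966584]
```

Call:
apply_moves(targets="0 0 0 0 0 0.2 6.5; 0 0 0 0 0 0.4 5; 0 0 0 0 0 0.4 3; 0 0 0 0 0 0.4 1.5; 0 0 0 0 0 0.4 1.5", force=30)

```text
time: 4.6
tool_pos: [434.6, -194.1, 7.4]
tcp_rot: [-179.9, -0.1, -74.8]
ft_force: [-2.2, -0.2, 5.9]
finger_gap: 21.3
```

Call:
apply_moves(targets="0 0 0 0 0 0 1.5; 0 0 0 0 0 0 1.5; 0 0 0 0 0 0 1.5; 0 0 0 0 0 0 1.5; 0 0 0 0 0 0 1.5")

```text
time: 5.1
tool_pos: [434.6, -194.1, 7.4]
tcp_rot: [-179.9, -0.1, -74.8]
ft_force: [-0.7, -0.4, 6.5]
finger_gap: 21.5
```

```bash
python3 - <<'E'
from h import *
s=sense();print(s["tool_pos"],s["tcp_rot"],s["ft_force"],s["finger_gap"])
im=snapshot("wrist")[:,:,::-1];cv2.imwrite("pics/w3.png",im)
E
```

```text
[ 434.6269993  -194.12429104    7.44954769] [-1.79934983e+02 -8.96998139e-02 -7.47703411e+01] [-0.71553394 -0.36200683  6.5045348 ] 21.471851862525874
```

View pics/w3.png

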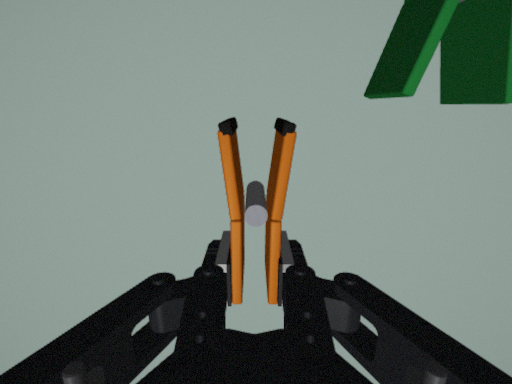

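Call:
apply_moves(targets="0 0 0 0 0 -0.5 1.5; 0 0 0 0 0 -2 1.5; 0 0 0 0 0 -4.5 1.5; 0 0 0 0 0 -7.5 1.5; 0 0 0 0 0 -9.5 1.5")

```text
time: 5.65
tool_pos: [434.1, -193.6, 103.5]
tcp_rot: [-180.0, -0.0, -74.8]
ft_force: [0.8, -0.6, 0.1]
finger_gap: 21.0
```

Call:
apply_moves(targets="0 0 0 0 0 0 1.5; 0 0 0 -1 -0.4 0 1.5; 0 0 0 -3.5 -1.4 0 1.5; 0 0 0 -7 -2.7 0 1.5; 0 0 0 -10.5 -4.1 0 1.5")

```text
time: 6.15
tool_pos: [444.2, -79.4, 99.5]
tcp_rot: [179.8, 0.1, -74.8]
ft_force: [0.8, 0.4, -0.4]
finger_gap: 21.3
```

Call:
apply_moves(targets="0 0 0 -3.5 -1.3 0 1.5; 0 0 0.05 -7 -2.7 0 1.5; 0 0 0.12 -9.5 -3.7 0 1.5; 0 0 0.2 -11 -4.3 0 1.5; 0 0 0.265 -11.5 -4.4 0 1.5")

```text
time: 6.65
tool_pos: [456.3, 43.7, 99.4]
tcp_rot: [179.8, 0.0, -90.0]
ft_force: [-0.3, -0.7, 0.0]
finger_gap: 21.4
```

Call:
apply_moves(targets="0 0 0 0 0 0 1.5; 0 0 0 0 0 0 1.5; 0 0 0 0 0 0 1.5; 0 0 0 0 0 0 1.5; 0 0 0 0 0 0 1.5")

```text
time: 7.15
tool_pos: [458.0, 40.7, 101.5]
tcp_rot: [180.0, -0.0, -90.0]
ft_force: [0.2, 0.3, -0.8]
finger_gap: 21.4
```

```bash
python3 - <<'E'
from h import *
s=sense();print(s["tool_pos"],s["tcp_rot"],s["ft_force"],s["finger_gap"])
im=snapshot("wrist")[:,:,::-1];cv2.imwrite("pics/w4.png",im)
for q in("card_blue_edge","jaw_left","jaw_right"):print(q,[(x["at"],round(x["confidence"],2)) for x in place_of("wrist",q)])
E
```

```text
[457.99294277  40.73324033 101.48928109] [ 1.79995049e+02 -3.59809229e-03 -8.99713193e+01] [ 0.18286462  0.25809266 -0.76567761] 21.37457796842721
card_blue_edge [([49.4, 248.4], 0.88)]
jaw_left [([119.6, 229.7], 0.7)]
jaw_right [([117.5, 277.9], 0.61)]
```

View pics/w4.png

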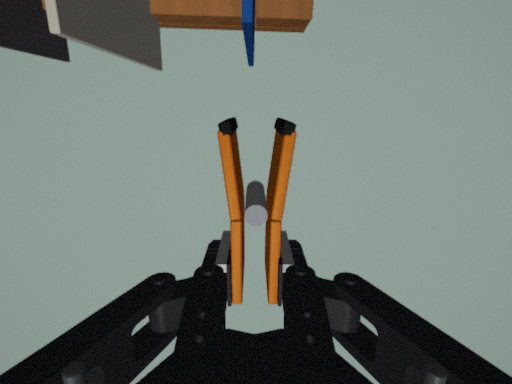

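The clip hasn't shifted in the gripper. The card's near edge runs from about (22, 248) at the top to (65, 251) at the bottom, and the jaw tips are at (125, 228) and (125, 285).

```bash
python3 - <<'E'
from h import *
s=sense();c=cam("wrist",s);im=cv2.imread("pics/w4.png").astype(int)
m=(im[:,:,0]>im[:,:,2]+35)&(im[:,:,0]>im[:,:,1]+25)
for r in (0,3,6,9,12,15,18,20,22,24,28,35,45,55,62,65):
    k=np.where(m[r,200:300])[0]+200
    if len(k):print(r,k.min(),k.max(),im[r,(k.min()+k.max())//2].tolist(),onz(c,(r,k.mean()),130).round(1))
b=[onz(c,(65.5,251),12),onz(c,(49.4,248.4),80)];print(np.round(b,1))
zt=s["tool_pos"][2]+33  # clip top
T=[onz(c,a,zt) for a in((125,228),(125,285))];print(np.round(T,1))
print(onz(c,(65.5,251),12),s["tool_pos"])
E
```

```text
0 242 253 [125, 67, 25] [570.1  44.  130. ]
3 242 252 [130, 72, 33] [569.2  44.2 130. ]
6 242 253 [127, 70, 31] [568.3  44.  130. ]
9 242 252 [125, 65, 20] [567.4  44.2 130. ]
12 242 252 [128, 70, 28] [566.4  44.2 130. ]
15 242 252 [127, 69, 28] [565.5  44.2 130. ]
18 242 253 [124, 67, 25] [564.5  44.  130. ]
20 242 253 [127, 66, 21] [563.9  44.  130. ]
22 242 252 [106, 55, 22] [563.3  44.2 130. ]
24 243 252 [78, 36, 5] [562.6  44.  130. ]
28 243 253 [82, 46, 17] [561.4  43.9 130. ]
35 244 252 [80, 40, 13] [559.1  43.9 130. ]
45 246 252 [85, 44, 21] [555.8  43.5 130. ]
55 247 252 [77, 42, 7] [552.5  43.3 130. ]
62 249 252 [80, 40, 7] [550.1  43.  130. ]
65 249 252 [94, 63, 41] [549.1  43.  130. ]
[[563.5  44.1  12. ]
 [563.   44.7  80. ]]
[[527.4  51.6 134.6]
 [527.5  29.7 134.6]]
[563.49677168  44.08597462  12.        ] [458.06976833  40.99063361 101.61810439]
```

Call:
apply_moves(targets="0 0 0 -0.2 -0.3 0 1.5; 0 0 0 -0.35 -1 0 1.5; 0 0 0 -0.35 -1.8 0 1.5; 0 0 0 -0.35 -2.3 0 1.5; 0 0 0 -0.35 -2.5 0 1.5")

```text
time: 7.85
tool_pos: [483.8, 44.7, 101.5]
tcp_rot: [-180.0, -0.0, -90.0]
ft_force: [-0.0, -0.1, -0.6]
finger_gap: 21.2
```

Call:
apply_moves(targets="0 0 0 0 0 0 1.5; 0 0 0 0 0 0 1.5; 0 0 0 0 0 0 1.5; 0 0 0 0 0 0 1.5; 0 0 0 0 0 0 1.5")

```text
time: 8.35
tool_pos: [483.0, 44.7, 101.6]
tcp_rot: [-180.0, -0.0, -90.0]
ft_force: [0.4, 0.4, 0.2]
finger_gap: 21.3
```

```bash
python3 - <<'E'
from h import *
s=sense();print(s["tool_pos"],s["tcp_rot"])
i=snapshot("wrist")[:,:,::-1];c=cam("wrist",s);cv2.imwrite("pics/w5.png",i);im=i.astype(int)
m=(im[:,:,0]>im[:,:,2]+35)&(im[:,:,0]>im[:,:,1]+25)
for r in (0,10,20,30,40,50,60,66,70,80,90):
    k=np.where(m[r,215:300])[0]+215
    if len(k):print(r,k.min(),k.max(),im[r,(k.min()+k.max())//2].tolist(),onz(c,(r,k.mean()),130).round(1))
print(np.round([onz(c,a,s["tool_pos"][2]+33) for a in((125,228),(125,285))],1))
cv2.imwrite("pics/w5c.png",cv2.resize(i[0:240,150:360],None,fx=2.5,fy=2.5,interpolation=cv2.INTER_CUBIC))
E
```

```text
[482.953142    44.67155866 101.61764478] [-1.79993999e+02 -4.51892182e-05 -8.99537633e+01]
0 255 265 [132, 73, 31] [595.   43.3 130. ]
10 255 265 [131, 71, 27] [591.9  43.3 130. ]
20 255 264 [133, 71, 30] [588.8  43.4 130. ]
30 255 264 [133, 73, 36] [585.6  43.4 130. ]
40 254 263 [134, 74, 32] [582.4  43.7 130. ]
50 254 263 [136, 75, 34] [579.1  43.7 130. ]
60 254 263 [134, 74, 31] [575.7  43.7 130. ]
66 254 263 [133, 73, 30] [573.6  43.7 130. ]
70 254 262 [133, 72, 26] [572.2  43.8 130. ]
80 253 262 [137, 79, 35] [568.7  44.  130. ]
90 253 262 [135, 77, 31] [565.1  44.  130. ]
[[552.3  55.3 134.6]
 [552.3  33.4 134.6]]
```

View pics/w5c.png

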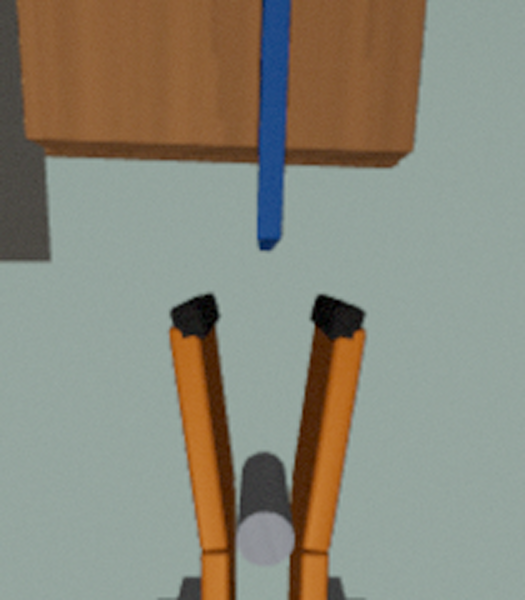

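The card's near edge is at (97, 257), centred between the jaws at (120, 228) and (120, 285). I'll advance slowly.

Call:
apply_moves(targets="0 0 0 0.04 -0.2 0 1.5; 0 0 0 0.04 -0.6 0 1.5; 0 0 0 0.04 -1.1 0 1.5; 0 0 0 0.04 -1.6 0 1.5; 0 0 0 0.04 -2 0 1.5")

```text
time: 8.9
tool_pos: [503.6, 44.3, 101.6]
tcp_rot: [-180.0, 0.0, -90.0]
ft_force: [-0.2, 0.5, -1.2]
finger_gap: 21.3
```

Call:
apply_moves(targets="0 0 0 0 -0.2 0 1.5; 0 0 0 0 -0.4 0 1.5; 0 0 0 0 -0.6 0 1.5; 0 0 0 0 -0.6 0 1.5; 0 0 0 0 -0.6 0 1.5")

```text
time: 9.4
tool_pos: [509.0, 44.3, 101.5]
tcp_rot: [180.0, -0.0, -90.0]
ft_force: [-0.1, -0.3, -0.9]
finger_gap: 21.5
```

Call:
apply_moves(targets="0 0 0 0 0 0 1.5; 0 0 0 0 0 0 1.5; 0 0 0 0 0 0 1.5; 0 0 0 0 0 0 1.5; 0 0 0 0 0 0 1.5")

```text
time: 9.9
tool_pos: [509.0, 44.3, 101.6]
tcp_rot: [-180.0, -0.0, -90.0]
ft_force: [-0.6, 0.1, -0.3]
finger_gap: 21.4
```

```bash
python3 - <<'E'
from h import *
s=sense();print(s["tool_pos"],s["tcp_rot"],s["ft_force"],s["finger_gap"])
i=snapshot("wrist")[:,:,::-1];j=snapshot("side")[:,:,::-1]
a=cv2.resize(i[60:260,170:340],(425,500),interpolation=cv2.INTER_CUBIC);b=cv2.resize(j[120:220,200:270],(350,500),interpolation=cv2.INTER_CUBIC)
cv2.imwrite("pics/w6.png",cv2.hconcat([a,b]))
E
```

```text
[509.01683481  44.29324426 101.57557384] [-1.79998693e+02 -1.59199733e-03 -8.99533539e+01] [-0.56852907  0.12982274 -0.25881719] 21.370387942623832
```

View pics/w6.png

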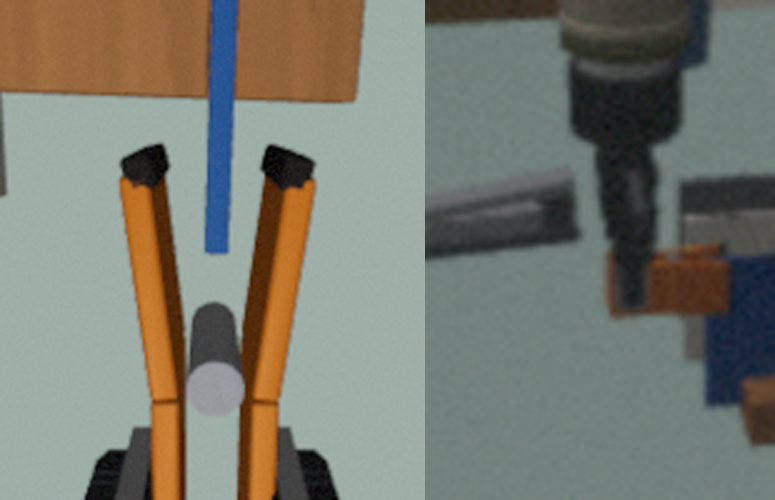

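Wrist view (crop): the card's near edge at (252, 217) lies midway between the jaws (tips near (150, 160) and (150, 270)), and behind the tips. Side view (crop): the clip is level, with its tips overlapping the card by about 14 mm.

```bash
python3 -c "
from bench import *
print(hand_in())"
```

```text
the job is handed in; nothing more can be done
None
```

I picked up the orange clip by its handles, squeezed it fully open at 30 N and brought it level to the blue card. I handed in with the jaws held open around the card's near edge, about 10 s into the 42 s allowed.

**Last checks, before handing in:**
- **Opening:** the finger gap was 21.4 mm, which matches fully open.
- **Position:** the wrist and side views put the jaw tips about 14–15 mm past the edge. The card was centred to within about 0.5 mm and touched neither jaw in the wrist view.
- **Height:** by my estimate the jaw tips were about 114 mm above the table, roughly 34 mm above mid-height.
- **Stillness:** the arm's position was steady over the last half second, and the wrist force was under 1 N, which is noise level.

**Readings that disagreed:**
- The fixed cameras put the card edge at x ≈ 567 mm and the wrist camera at about 563 mm. I used the wrist value; either is well inside the 5–36 mm band.
- The card appears turned by about 1°. I left that uncorrected because there was enough clearance.

I saw no sign of touching the stapler, hole punch, pen cup or cards, though I did not re-measure where the loose things stand. Handing in gives no verdict.

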